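# Press the jar's stopper home with the ratchet press, then release it

### The job

The storage jar in the press has its stopper standing proud. Pump the trigger, over and over as needed, until the foot has pushed the stopper fully home with its head on the jar's rim, easing off as soon as you feel it bottom so that the glass is not squeezed hard; then press the release so that the ram springs all the way back up. Work only by the trigger and the release, leave the jar standing where it is, and do not disturb the other things.

Things in the scene. Friction and masses are not known exactly. Their poses are not given: they have to be found in the camera images.
- press: stopper press, fixed to the table: wooden board 122 x 112 x 12 mm, white upright at the back, white head box over the jar (120 mm deep, 42 wide, 185 to 235 mm above the table). Origin on the table straight under the ram's axis; x points from its front (trigger side) to its back, z up. A low ring on the board (70 mm inside, 4 mm high) keeps the jar under the ram.
- ram: square 12 mm steel rod with teeth 8 mm apart, upright through the head. Strokes of the trigger drive it down and a ratchet holds it; pressing the release lets a 3 N spring drive it up. Travel 55 mm; starts 0 to 18 mm down. Its origin is the press's origin when fully up and moves down with it (z = -0.03: 30 mm down).
- ram_top (a point): centre of the ram's top end, 303 mm above the table when the ram is fully up
- foot_face (a point): centre of the underside of the round steel foot (46 mm across) at the ram's lower end, 155 mm above the table with the ram fully up. The foot sits on a stiff spring, 8 N per mm. More than 40 N here is too much for the glass.
- trigger (a joint): angle of the trigger about its pivot at the head's front: 0 at rest, 0.48 rad pressed to its lower stop; a light spring lifts it again. Force to press it at its pad: 2 N at first, 5 to 8 N while the ram moves freely, 9 to 13 N while the stopper slides in; with the stopper home it climbs 2 N per mm, 16 N is ample, about 25 N means 40 N at the foot. At the lower stop it also turns hard.
- trigger_pad (a point): centre of the top of the trigger's flat black pad (34 x 34 mm), 73 mm in front of the pivot, 222 mm above the table at rest. Press straight down, 32 mm to the stop: the first 10.5 mm are idle, then the ram moves 1 mm for 2.1 mm at the pad. A stroke of 28 to 32 mm advances one tooth (8 mm); a shorter one may slip back. Let it rise fully between strokes.
- release_top (a point): top of the round black release button (16 mm across) on the head, 40 mm in front of the ram's axis, 247 mm above the table. Pressed straight down: travel 6 mm, 2 N at first, 5 N at the bottom; it frees the ram from about 4 mm down while held. It twitches as the ratchet clicks.
- jar: glass storage jar, 66 mm across, 92 mm high, about 0.4 kg, standing loose on the press's board inside the ring. Origin: centre of its underside, z up.
- jar_rim (a point): centre of the jar's rim, 92 mm above the jar's origin
- stopper: the jar's stopper: cork plug under a round wooden head 60 mm across, 12 mm thick. Slides straight down into the jar against about 8 N of friction and stays where left. Starts with the head's underside 11 to 16 mm above the rim; home when the head rests on the rim. Origin on the jar's axis: 16 mm below the jar's origin when home.
- stopper_top (a point): centre of the top of the stopper's head: 104 mm above the jar's origin when home, 115 to 120 mm at the start
- plates: bystander: stack of white plates, 202 mm across, 74 mm high; origin at the centre of its underside
- syrup_bottle: bystander: slim dark bottle, 36 mm across, 246 mm high; origin at the centre of its underside
- honey_jar: bystander: glass jar with a grey screw lid, 58 mm across, 85 mm high; origin at the centre of its underside
- jam_jar: bystander: glass jar with a yellow screw lid, 63 mm across, 90 mm high; origin at the centre of its underside
- sugar_box: bystander: black open holder with stirrers, 103 x 166 mm, 70 mm high; origin at the centre of its underside
- sachet_01: bystander: flat wrapped biscuit sachet, 47 x 109 mm, 11 mm thick; origin at the centre of its underside
- cinnamon: bystander: spice jar with a red cap, 45 mm across, 106 mm high, standing beside the press; origin at the centre of its underside
There are look-alikes about, which are no part of the job. What is shaped like the jar but orange is not meant.

How it is judged (in metres and radians):
On the way, in this order (a step that is already met when the one before it is completed fails the run):
1. the stopper is pushed fully home (its head within 1.5 mm of the rim) (z of stopper_top in the frame of jar below 0.1055 m), for 0.2 s.
2. the ram is freed and back at the top (within 4 mm) (height (world z) of ram_top above 0.299 m), for 0.2 s.
At the end, for the whole second after the job is handed in: the stopper's head is within 1.5 mm of the jar's rim, the ram is within 4 mm of its top position, and the jar stands upright and still within 12 mm of where it began (z of stopper_top in the frame of jar below 0.1055 m and height (world z) of ram_top above 0.299 m and distance of jar from where it was at the start of the episode below 0.012 m and angle between jar's own z axis and vertical below 0.1 rad and linear speed of jar below 0.02 m/s); the robot touches nothing.
It fails at once if the foot squeezes the stopper and jar with more than 40 N (contact force between foot and stopper above 40 N).
It fails at once if the robot pushes the ram or foot itself (more than 5 N) (contact force between any of the fingers, the arm and ram above 5 N).
It fails at once if the robot pushes the jar or stopper itself (more than 5 N) (contact force between any of the fingers, the arm and jar above 5 N).
It fails at once if one of the other things is shifted by more than 30 mm (distance of any of plates, syrup_bottle, honey_jar, jam_jar, sugar_box, sachet_01, cinnamon from where it was at the start of the episode above 0.03 m).
It also fails if it takes over 56 s, if anything falls off the work surface, if the arm or the gripper's body presses on something with over 40 N, if the wrist force passes 120 N, or if a joint passes its speed limit or range.

### The arm

A 6-joint arm with a two-finger parallel gripper is mounted at the origin on a cart in front of the work surface, level with it; the furniture and walls round the work are solid. World frame = base frame: x ahead of the robot, y to its left, z up, the work surface at z = 0. Lengths are in m, angles in degrees, forces in N, time in s.
With the tool pointing down it reaches from about 0.35 to 0.875 m from the base axis. Payload 4.2 kg.
Tool frame: the origin (TCP) lies on the centre line of the jaws, within the pads' length; the fingertips stand 25 mm ahead of it and the grasp point (between the pads) lies 6 mm ahead of it (finger_overhang is the distance from the TCP to the fingertips, in m); z points along the fingers, y is the line along which they close (so a half turn about z gives the same grasp; the last joint's range is limited). The gripper opens to 87 mm and grips with 3 to 60 N. Pads are 19 mm wide; open, the fingers measure 117 mm over their backs; the gripper's body (75 mm by 190 mm) begins 51 mm behind the grasp point.
Start: joints at [-48.61, 22.042, 0.453, 0, -68.411, -14.817], TCP at [0.28, -0.559, 0.224] pointing down, gripper open.
Joint ranges: [-179.83, 179.83], [-69.29, 118.12], [-61.27, 80.66], [-181.25, 117.63], [-171.15, -9.14], [-177.46, 177.46]. Speed limits (degrees/s): [159.86, 159.86, 180, 180, 180, 180].

### API

Orientations are given as a 3x3 rotation matrix whose columns are the frame's x, y, z axes.
In Python, from station import sense, capture, finish_job, spot_in, tip_of, finger_overhang gives the robot as it stands. The module is installed in compiled form; this text tells all that it offers.
- The arm moves only by the tool servo_tool, never from a script. Its arguments are lists of equal length, an entry for each row: "slide": the shift along the tool's x, y, z in m, a list of three; "spin": the turn about the tool's z in degrees; "grip": the closure, from 0 (fully open) to 1 (shut). A call has exactly 5 rows; each row is the pose to reach, as a shift and turn from the pose commanded when the call began, along the tool's axes at that moment; what a row does not reach only later rows make up. A row lasts 1/12 s, in which the tool goes at most 41.7 mm and 7.16 degrees, less where a joint would pass 70% of its speed; a pose out of reach is approached as far as the arm can. A call with a gripper value outside its range is refused whole. The fingers move at their own pace and stop on an object; the grip force is fixed at half the most. Time passes only in rows, so rows that repeat a pose let the fingers close, or fill a call up. It gives the time, the measured TCP pose, the force, the opening and the grip force at its end, in the units of the state.
- sense(): the state, without advancing time (a new reading comes with each control period).
- capture(name): name is "scene" or "side" or "wrist"; returns a dict with "pixels" (420x560x3 uint8, blue, green, red), "depth" (420x560 float32, m along the optical axis (not along the pixel's ray), 0 where there is no reading), "fx", "fy", "cx", "cy" (pixels), "R" (3x3) and "t" (3): a world point X has camera coordinates R X + t; the wrist camera has in their place "hand_eye" (4x4, takes a point from camera to tool coordinates, whose origin is the TCP and whose axes are the flange's). Camera axes: x right, y down, z forward; pixel columns grow to the right and rows downward; lengths in m; the calibration is good to about 2 mm. The wrist camera is an equidistant fisheye: a pixel r from the principal point sees the ray r / f radians off the axis. A picture is of the moment at which its call begins: read the wrist's pose just before it.
- finish_job(): hands the job in; it is judged then, once.
Trained networks look in the newest picture that a camera, given by its name, has taken for a name from the list of things; names that differ only in an ending like _2 or _b are one class to them, and where a whole thing is asked for, a point or a joint stands for the part that bears it (a point fixed in the world has none). Each returns a list of dicts, best first, with "conf" (0 to 1); they miss things now and then, are a little off and sometimes report something else, mostly with a low value. They report only what shows in the picture. A call takes as long as a camera call. They do not tell look-alikes from the thing itself.
- spot_in(thing, camera): "point" ([x, y, z] in m, in world coordinates, good to about 4 mm: the middle of the surface that is visible of it).
- tip_of(thing, camera): "point" ([x, y, z] in m, in world coordinates, good to about 4 mm: a listed point, or the origin of a listed thing).
The state is a dict: "time_s": time; "joints": joint angles; "joint_velocities": joint speeds; "effort": joint torques, N m; "tcp_pos": TCP position; "ee_rot": TCP orientation; "wrist_force": force on the tool from outside, world axes, zero at the start; "moment": the same for the moment, N m; "gripper_width": opening from 0.0 (shut) to 1.0 (fully open); "gripper_force": force on a finger pad.
Only numpy, scipy, OpenCV 4.12 (cv2) and the standard library are available. Lean on these libraries where they do the work, as an engineer would, in place of code of your own. Each camera call takes 0.05 s, during which the arm holds its last target. There are 200 camera calls.

## Working session

There is one attempt and no reset: what is moved stays moved. The work goes in short steps, Python scripts to look and compute and a tool call to move; the robot and the scene stay as the last step left them, time stands still between calls to the robot, and variables do not carry over. Pictures are saved under pics/ and viewed, at most 10 in all, crops included, and the job is handed in when it is done.

Besides the shell and the picture viewer there is one more tool, called as name([rows], argument=value, ...), one row to a line, values as JSON. servo_tool: Moves the arm, as the interface text tells. Its arguments: {"type":"object","properties":{"slide":{"type":"array"},"spin":{"type":"array"},"grip":{"type":"array"}},"required":["slide","spin","grip"]}

```bash
mkdir -p pics
python3 - <<'E'
from station import *
import cv2,numpy as np
s=sense();print(s['time_s'],s['tcp_pos'],np.round(s['ee_rot'],3).tolist(),s['wrist_force'],s['gripper_width'],finger_overhang)
ims=[]
for c in ["scene","side"]:
    p=capture(c);cv2.imwrite(f'pics/{c}0.png',p['pixels'])
    for n in ["trigger_pad","release_top","ram_top","foot_face","jar_rim","stopper_top","press","jar","cinnamon","syrup_bottle"]:
        print(c,n,[(np.round(d['point'],3).tolist(),round(d['conf'],2)) for d in tip_of(n,c)[:3]])
E
```

```text
0.0 [ 0.27932939 -0.55842549  0.22246862] [[-0.894, -0.447, -0.001], [-0.447, 0.894, 0.002], [0.0, 0.002, -1.0]] [ 0.19580148  0.05284309 -0.51140196] 0.9998559441451378 0.025
scene trigger_pad [([0.464, -0.078, 0.22], 0.72), ([0.483, 0.189, 0.003], 0.58), ([0.584, -0.101, 0.284], 0.15)]
scene release_top [([0.55, -0.091, 0.25], 0.58)]
scene ram_top [([0.584, -0.098, 0.286], 0.77)]
scene foot_face [([0.584, -0.097, 0.135], 0.45)]
scene jar_rim [([0.582, -0.1, 0.104], 0.87), ([0.378, -0.134, 0.09], 0.79), ([0.585, -0.099, 0.284], 0.56)]
scene stopper_top [([0.381, -0.136, 0.12], 0.97), ([0.587, -0.1, 0.125], 0.58)]
scene press []
scene jar [([0.376, -0.138, 0.003], 0.76), ([0.582, -0.097, 0.014], 0.59)]
scene cinnamon [([0.566, -0.185, 0.005], 0.64)]
scene syrup_bottle [([0.687, 0.275, 0.0], 0.65)]
side trigger_pad [([0.46, -0.078, 0.222], 0.69)]
side release_top [([0.543, -0.092, 0.248], 0.41), ([0.484, 0.187, 0.001], 0.26)]
side ram_top [([0.584, -0.098, 0.289], 0.55)]
side foot_face [([0.586, -0.101, 0.139], 0.55)]
side jar_rim [([0.586, -0.096, 0.104], 0.78), ([0.379, -0.134, 0.092], 0.62)]
side stopper_top [([0.586, -0.095, 0.132], 0.71), ([0.378, -0.138, 0.119], 0.69)]
side press [([0.58, -0.098, 0.001], 0.65), ([0.585, -0.1, 0.01], 0.44), ([0.587, -0.102, 0.14], 0.17)]
side jar [([0.588, -0.1, 0.01], 0.92)]
side cinnamon [([0.566, -0.183, -0.002], 0.83)]
side syrup_bottle [([0.69, 0.271, 0.002], 0.82)]
```

View pics/scene0.png

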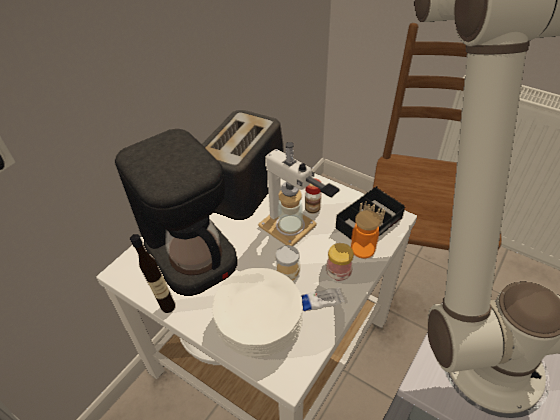

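View pics/side0.png

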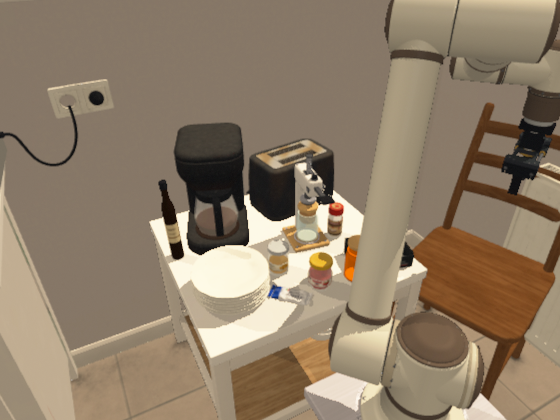

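The pictures show the press with the clear jar at scene (290,200), its black pad at (325,188), and the orange look-alike at (365,232). The toaster and coffee maker stand behind it. I'll check heights around the pad before moving.

Run:
```python
from station import *
import numpy as np
for c in ["scene","side"]:
    p=capture(c);d=p['depth'];v,u=np.indices(d.shape);
    X=np.stack([(u-p['cx'])/p['fx']*d,(v-p['cy'])/p['fy']*d,d],-1)
    W=(X-p['t'])@p['R'];g=p['pixels'].max(-1);ok=d>0
    m=ok&(abs(W[...,0]-.463)<.03)&(abs(W[...,1]+.079)<.03)&(W[...,2]>.212)&(W[...,2]<.235)
    q=W[m];print(c,'pad',len(q),q.min(0).round(3),q.max(0).round(3),q.mean(0).round(3))
    m=ok&(np.hypot(W[...,0]-.546,W[...,1]+.092)<.02)&(W[...,2]>.241)&(W[...,2]<.256)
    q=W[m];print('rel',len(q),q.mean(0).round(3) if len(q) else '')
    m=ok&(abs(W[...,0]-.584)<.013)&(abs(W[...,1]+.098)<.013)&(W[...,2]>.25)
    q=W[m];print('ram',len(q),np.median(q,0).round(3),q[:,2].max().round(3))
    # tallest per cell
    for x in np.arange(.35,.9,.05):
        r=[]
        for y in np.arange(-.4,.2,.05):
            k=ok&(W[...,0]>=x)&(W[...,0]<x+.05)&(W[...,1]>=y)&(W[...,1]<y+.05)&(W[...,2]<.45)
            r.append(int(1000*np.percentile(W[k][:,2],98)) if k.sum()>3 else -1)
        print(round(x,2),r)
```

```text
scene pad 200 [ 0.443 -0.097  0.215] [ 0.492 -0.06   0.226] [ 0.464 -0.078  0.221]
rel 33 [ 0.543 -0.091  0.246]
ram 118 [ 0.581 -0.094  0.275] 0.289
0.35 [-1, 48, 46, 61, 121, 121, 90, 92, 54, 11, 62, 73, 73]
0.4 [-1, 52, 53, 64, 89, 121, 224, 92, 40, 70, 74, 73, 73]
0.45 [-1, 5, 53, 54, 53, 4, 223, 3, 87, 85, 72, 65, 66]
0.5 [-1, 5, 4, 3, 97, 234, 246, 12, 87, 86, 74, 67, 71]
0.55 [-1, 4, 2, 109, 107, 287, 285, 14, 3, 4, 75, 74, 74]
0.6 [-1, 3, -1, 4, -1, 236, 235, 11, 3, 325, 326, 323, 302]
0.65 [-1, -1, -1, -1, -1, 138, 177, 124, 4, 328, 329, 328, 326]
0.7 [-1, -1, 190, 191, 190, 190, 191, 187, 325, 329, 329, 328, 326]
0.75 [-1, -1, 191, 191, 191, 191, 191, 188, 327, 329, 329, 328, 323]
0.8 [-1, -1, 191, 192, 191, 191, 191, -1, 327, 329, 329, 328, 276]
0.85 [-1, -1, 191, 192, 191, 190, 188, -1, -1, -1, 324, 322, 3]
side pad 133 [ 0.441 -0.098  0.212] [ 0.493 -0.061  0.222] [ 0.46  -0.078  0.218]
rel 16 [ 0.541 -0.09   0.244]
ram 81 [ 0.578 -0.095  0.272] 0.286
0.35 [-112, 45, 42, -1, -1, 119, 89, 89, 59, 9, 60, 71, 71]
0.4 [-350, -215, -1, -1, -1, 117, 220, 89, 12, 17, 71, 69, 70]
0.45 [-1, -1, -1, -1, 49, 0, 220, 0, 83, 83, 70, 63, 64]
0.5 [-1, -1, 0, 60, 101, 230, 241, 9, 83, 83, 71, 65, 70]
0.55 [-1, 0, 1, 104, 105, 282, 280, 12, 0, 0, 72, 72, 73]
0.6 [-1, 0, 0, -1, 3, 234, 233, 9, 1, 322, 324, 321, 313]
0.65 [-1, 0, 0, 0, 0, 159, 177, 142, 2, 326, 326, 326, 324]
0.7 [-1, 0, 185, 187, 188, 188, 188, 185, 322, 327, 327, 326, 324]
0.75 [-1, -1, 189, 188, 188, 188, 189, 186, 323, 327, 327, 326, 322]
0.8 [-1, -1, 188, 189, 188, 188, 188, 187, 323, 326, 326, 325, 14]
0.85 [-1, -1, 187, 188, 186, 187, -1, 0, -1, -1, -1, 0, 1]
```

servo_tool([
  [0,0,-0.03],
  [0,0,-0.06],
  [0,0,-0.09],
  [-0.02,0.03,-0.1],
  [-0.04,0.06,-0.1],
], spin=[0,0,0,0,0], grip=[1,1,1,1,1])

```text
time_s: 1.62
tcp_pos: [0.2892, -0.4888, 0.3264]
ee_rot: [[-0.895, -0.445, 0.004], [-0.445, 0.895, -0.005], [-0.001, -0.006, -1.0]]
wrist_force: [0.3, 1.2, -0.6]
gripper_width: 0.708
gripper_force: 0.0
```

servo_tool([
  [-0.03,0.0256,0],
  [-0.06,0.0512,0],
  [-0.09,0.0768,0],
  [-0.12,0.1024,0],
  [-0.15,0.128,0],
], spin=[7,14,21,28,35.9], grip=[1,1,1,1,1])

```text
time_s: 2.03
tcp_pos: [0.3604, -0.3173, 0.3239]
ee_rot: [[-0.996, 0.094, 0.001], [0.094, 0.996, -0.0], [-0.001, -0.0, -1.0]]
wrist_force: [1.6, -0.4, -0.1]
gripper_width: 0.325
gripper_force: 0.0
```

servo_tool([
  [-0.0094,0.039,0],
  [-0.0188,0.078,0],
  [-0.0282,0.117,0],
  [-0.0376,0.156,0],
  [-0.047,0.195,0],
], spin=[0,0,0,0,0], grip=[1,1,1,1,1])

```text
time_s: 2.45
tcp_pos: [0.4243, -0.127, 0.3241]
ee_rot: [[-0.996, 0.088, 0.001], [0.088, 0.996, 0.0], [-0.001, 0.0, -1.0]]
wrist_force: [1.6, -0.8, 0.1]
gripper_width: 0.017
gripper_force: 0.0
```

servo_tool([
  [-0.006,0.025,0],
  [-0.011,0.0455,0.01],
  [-0.011,0.0455,0.02],
  [-0.011,0.0455,0.03],
  [-0.011,0.0455,0.03],
], spin=[0,0,0,0,0], grip=[1,1,1,1,1])

```text
time_s: 2.87
tcp_pos: [0.4377, -0.0847, 0.2913]
ee_rot: [[-0.996, 0.089, -0.005], [0.089, 0.996, 0.0], [0.005, -0.0, -1.0]]
wrist_force: [0.1, 0.3, -0.7]
gripper_width: 0.006
gripper_force: 0.0
```

servo_tool([
  [-0.0118,0.0044,0],
  [-0.0236,0.0088,0.01],
  [-0.0236,0.0088,0.02],
  [-0.0236,0.0088,0.03],
  [-0.0236,0.0088,0.03],
], spin=[2,4.2,4.2,4.2,4.2], grip=[1,1,1,1,1])

```text
time_s: 3.28
tcp_pos: [0.4615, -0.0787, 0.2611]
ee_rot: [[-0.987, 0.162, -0.005], [0.162, 0.987, 0.0], [0.005, -0.001, -1.0]]
wrist_force: [0.7, -0.9, -0.8]
gripper_width: 0.004
gripper_force: 0.0
```

Run:
```python
from station import *
import cv2,numpy as np
s=sense();print(s['tcp_pos'],s['wrist_force'])
a=[capture(c)['pixels'] for c in ["scene","side"]]
b=np.hstack([cv2.resize(a[0][110:270,220:400],(396,352)),cv2.resize(a[1][130:290,240:420],(396,352))])
cv2.imwrite('pics/p1.png',b)
```

```text
[ 0.46148755 -0.07869018  0.26109891] [ 0.65217054 -0.8952156  -0.78294149]
```

View pics/p1.png

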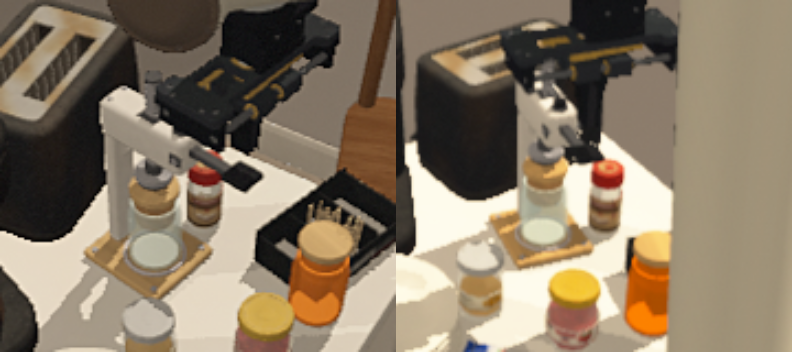

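The left crop shows the closed fingers at (243,140), just above the pad at (243,175). They are on target, so I'll start the first stroke.

servo_tool([
  [0,0,0.01],
  [0,0,0.015],
  [0,0,0.02],
  [0,0,0.026],
  [0,0,0.032],
], spin=[0,0,0,0,0], grip=[1,1,1,1,1])

```text
time_s: 3.8
tcp_pos: [0.4635, -0.0779, 0.2311]
ee_rot: [[-0.987, 0.161, 0.0], [0.161, 0.987, 0.0], [-0.0, 0.0, -1.0]]
wrist_force: [-0.4, -1.1, 0.6]
gripper_width: 0.009
gripper_force: 0.0
```

servo_tool([
  [0,0,0.003],
  [0,0,0.006],
  [0,0,0.009],
  [0,0,0.011],
  [0,0,0.011],
], spin=[0,0,0,0,0], grip=[1,1,1,1,1])

```text
time_s: 4.22
tcp_pos: [0.4634, -0.0779, 0.2204]
ee_rot: [[-0.987, 0.161, -0.001], [0.161, 0.987, -0.0], [0.0, -0.0, -1.0]]
wrist_force: [-1.1, -0.1, 0.9]
gripper_width: 0.007
gripper_force: 0.6
```

Run:
```python
from station import *
import cv2,numpy as np
s=sense();print(s['tcp_pos'],s['wrist_force'])
P={c:capture(c) for c in ["scene","side"]}
a=[P[c]['pixels'] for c in P]
b=np.hstack([cv2.resize(a[0][130:230,240:350],(396,360)),cv2.resize(a[1][140:240,270:380],(396,360))])
cv2.imwrite('pics/p2.png',b)
for c in P:
  for n in ["trigger_pad","ram_top"]: print(c,n,[(np.round(d['point'],3).tolist(),round(d['conf'],2)) for d in tip_of(n,c)[:2]])
```

```text
[ 0.46337177 -0.07790368  0.22037399] [-1.09684875 -0.09640402  0.92279197]
scene trigger_pad [([0.466, -0.077, 0.216], 0.43)]
scene ram_top [([0.584, -0.098, 0.29], 0.79)]
side trigger_pad [([0.461, -0.077, 0.216], 0.42)]
side ram_top [([0.584, -0.095, 0.286], 0.52)]
```

View pics/p2.png

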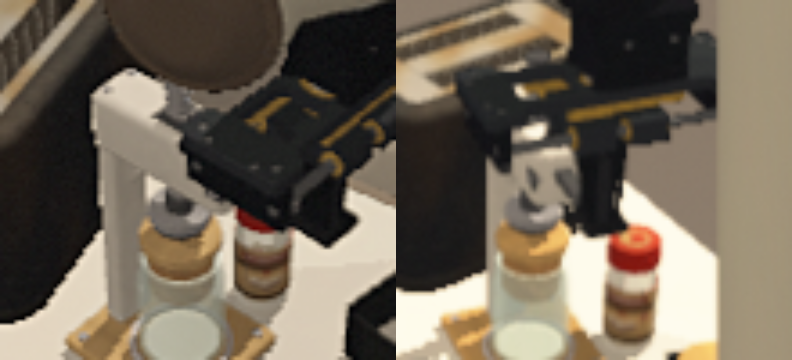

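The fingers rest on the pad at (330,225) in the left crop. It is still in its idle travel, at about 2 N with the ram unmoved, so I'll keep going by force.

servo_tool([
  [0,0,0.001],
  [0,0,0.002],
  [0,0,0.003],
  [0,0,0.004],
  [0,0,0.004],
], spin=[0,0,0,0,0], grip=[1,1,1,1,1])

```text
time_s: 4.93
tcp_pos: [0.4634, -0.0779, 0.2163]
ee_rot: [[-0.987, 0.161, -0.0], [0.161, 0.987, -0.0], [0.0, -0.0, -1.0]]
wrist_force: [-0.6, 0.3, 1.1]
gripper_width: 0.004
gripper_force: 0.8
```

servo_tool([
  [0,0,0.001],
  [0,0,0.002],
  [0,0,0.003],
  [0,0,0.004],
  [0,0,0.004],
], spin=[0,0,0,0,0], grip=[1,1,1,1,1])

```text
time_s: 5.35
tcp_pos: [0.4634, -0.0779, 0.2126]
ee_rot: [[-0.987, 0.161, -0.0], [0.161, 0.987, -0.0], [0.0, -0.0, -1.0]]
wrist_force: [-3.2, 0.6, 3.6]
gripper_width: 0.003
gripper_force: 2.1
```

Run:
```python
from station import *
import cv2,numpy as np
p=capture("wrist");w=p['pixels'];print(p['fx'],p['cx'],p['cy'],np.round(p['hand_eye'],3).tolist())
a=capture("scene")['pixels']
g=lambda i:(255*(i/255.)**.45).astype(np.uint8)
b=np.hstack([cv2.resize(g(a[150:210,290:356]),(396,360),interpolation=cv2.INTER_CUBIC),cv2.resize(g(w),(400,360))])
cv2.imwrite('pics/p3.png',b)
for c in ["scene","wrist"]:
  for n in ["trigger_pad","ram_top"]: print(c,n,[(np.round(d['point'],3).tolist(),round(d['conf'],2)) for d in tip_of(n,c)[:2]])
```

```text
325.19226210127806 275.7152746840747 204.85468239357166 [[0.0, -0.96, -0.281, 0.076], [1.0, 0.0, -0.001, 0.001], [0.001, -0.281, 0.96, -0.162], [0.0, 0.0, 0.0, 1.0]]
scene trigger_pad [([0.464, -0.08, 0.206], 0.51)]
scene ram_top [([0.585, -0.099, 0.105], 0.51)]
wrist trigger_pad [([0.489, 0.186, 0.002], 0.23)]
wrist ram_top [([0.501, 0.044, 0.002], 0.22)]
```

View pics/p3.png

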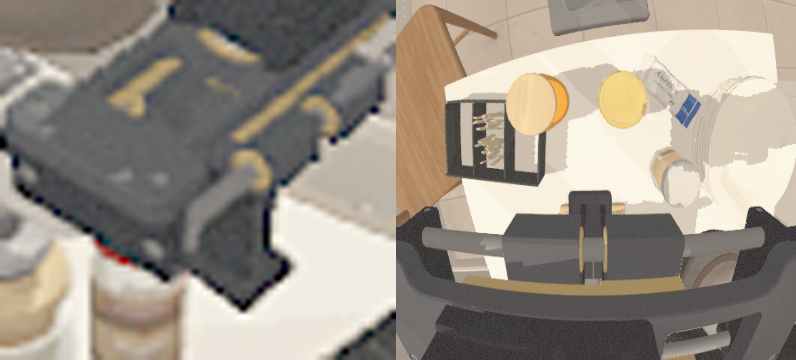

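The finger end sits on the pad at about (255,270) in the left crop, and the gripper body is clear of the head. The ram is just being engaged, so I'll carry on with the stroke.

servo_tool([
  [0,0,0.0015],
  [0,0,0.003],
  [0,0,0.0045],
  [0,0,0.006],
  [0,0,0.006],
], spin=[0,0,0,0,0], grip=[1,1,1,1,1])

```text
time_s: 6.07
tcp_pos: [0.4637, -0.078, 0.2069]
ee_rot: [[-0.987, 0.161, 0.001], [0.161, 0.987, -0.0], [-0.001, -0.0, -1.0]]
wrist_force: [-3.2, 0.9, 6.7]
gripper_width: 0.005
gripper_force: 3.5
```

servo_tool([
  [0,0,0.0015],
  [0,0,0.003],
  [0,0,0.0045],
  [0,0,0.006],
  [0,0,0.006],
], spin=[0,0,0,0,0], grip=[1,1,1,1,1])

```text
time_s: 6.48
tcp_pos: [0.4644, -0.0779, 0.2005]
ee_rot: [[-0.987, 0.161, 0.002], [0.161, 0.987, -0.0], [-0.002, 0.0, -1.0]]
wrist_force: [0.3, -0.6, 2.1]
gripper_width: 0.005
gripper_force: 1.0
```

```bash
cat > chk.py <<'E'
from station import *
import cv2,numpy as np,sys
def chk(nets=("trigger_pad","ram_top","foot_face","stopper_top")):
    P={}
    for c in ["scene","side"]:
        P[c]=p=capture(c);d=p['depth'];v,u=np.indices(d.shape)
        W=(np.stack([(u-p['cx'])/p['fx']*d,(v-p['cy'])/p['fy']*d,d],-1)-p['t'])@p['R']
        q=W[(d>0)&(np.hypot(W[...,0]-.583,W[...,1]+.097)<.016)&(W[...,2]>.24)&(W[...,2]<.31)]
        print(c,'ram max z',q[:,2].max().round(3) if len(q) else None,len(q))
        for n in nets: print(' ',n,[(np.round(d['point'],3).tolist(),round(d['conf'],2)) for d in tip_of(n,c)[:2]])
    return P
E
python3 - <<'E'
from chk import *
P=chk();s=sense();print(s['tcp_pos'],s['wrist_force'],s['time_s'])
a,b=P['scene']['pixels'],P['side']['pixels']
g=lambda i:(255*(i/255.)**.45).astype(np.uint8)
cv2.imwrite('pics/p4.png',np.hstack([cv2.resize(g(a[150:230,270:358]),(396,360),interpolation=cv2.INTER_CUBIC),cv2.resize(g(b[150:230,280:368]),(396,360),interpolation=cv2.INTER_CUBIC)]))
E
```

```text
scene ram max z None 0
  trigger_pad [([0.464, -0.079, 0.189], 0.44), ([0.484, 0.187, 0.004], 0.43)]
  ram_top [([0.417, -0.233, -0.001], 0.69)]
  foot_face [([0.584, -0.097, 0.128], 0.63), ([0.486, 0.185, 0.005], 0.3)]
  stopper_top [([0.382, -0.134, 0.123], 0.65), ([0.584, -0.1, 0.122], 0.51)]
side ram max z 0.278 57
  trigger_pad [([0.465, -0.078, 0.196], 0.7), ([0.398, 0.058, 0.004], 0.37)]
  ram_top [([0.584, -0.094, 0.28], 0.5)]
  foot_face [([0.586, -0.101, 0.129], 0.69), ([0.49, 0.188, 0.004], 0.22)]
  stopper_top [([0.397, 0.06, -0.001], 0.64), ([0.378, -0.134, 0.116], 0.58)]
[ 0.46368239 -0.07781784  0.20061762] [ 0.53082013 -0.10311804  1.70973835] 6.9833
```

View pics/p4.png

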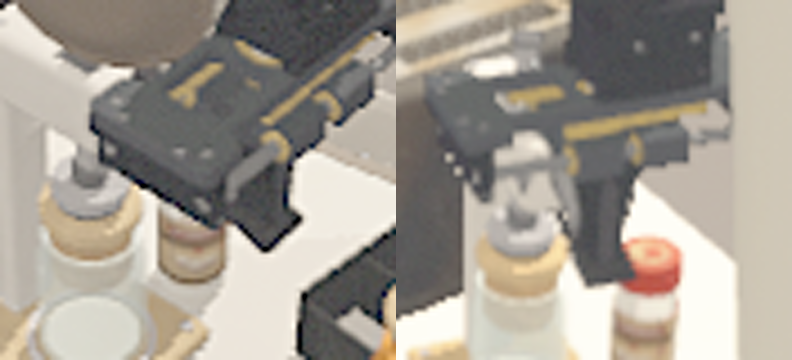

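The ram went down about 8 mm (0.286 to 0.278) and clicked over a tooth. The fingers are still on the pad. I'll let the trigger rise and stroke again.

servo_tool([
  [0,0,-0.01],
  [0,0,-0.02],
  [0,0,-0.03],
  [0,0,-0.036],
  [0,0,-0.036],
], spin=[0,0,0,0,0], grip=[1,1,1,1,1])

```text
time_s: 7.4
tcp_pos: [0.4637, -0.0778, 0.2373]
ee_rot: [[-0.987, 0.161, 0.001], [0.161, 0.987, 0.0], [-0.001, 0.001, -1.0]]
wrist_force: [1.1, 1.2, 0.4]
gripper_width: 0.003
gripper_force: 0.0
```

servo_tool([
  [0,0,0.0],
  [0,0,0.005],
  [0,0,0.01],
  [0,0,0.015],
  [0,0,0.018],
], spin=[0,0,0,0,0], grip=[1,1,1,1,1])

```text
time_s: 7.82
tcp_pos: [0.4627, -0.0779, 0.2173]
ee_rot: [[-0.987, 0.161, -0.003], [0.161, 0.987, -0.0], [0.003, -0.001, -1.0]]
wrist_force: [-1.0, 1.1, 2.2]
gripper_width: 0.001
gripper_force: 1.0
```

servo_tool([
  [0,0,0.0015],
  [0,0,0.003],
  [0,0,0.0045],
  [0,0,0.006],
  [0,0,0.006],
], spin=[0,0,0,0,0], grip=[1,1,1,1,1])

```text
time_s: 8.23
tcp_pos: [0.4631, -0.078, 0.2126]
ee_rot: [[-0.987, 0.161, -0.001], [0.161, 0.987, -0.0], [0.001, -0.0, -1.0]]
wrist_force: [-2.8, 0.3, 3.4]
gripper_width: 0.007
gripper_force: 2.2
```

servo_tool([
  [0,0,0.0015],
  [0,0,0.003],
  [0,0,0.0045],
  [0,0,0.006],
  [0,0,0.006],
], spin=[0,0,0,0,0], grip=[1,1,1,1,1])

```text
time_s: 8.65
tcp_pos: [0.4634, -0.0781, 0.2072]
ee_rot: [[-0.987, 0.161, 0.0], [0.161, 0.987, -0.0], [-0.0, -0.0, -1.0]]
wrist_force: [-5.5, 0.9, 7.8]
gripper_width: 0.005
gripper_force: 4.2
```

servo_tool([
  [0,0,0.001],
  [0,0,0.002],
  [0,0,0.003],
  [0,0,0.004],
  [0,0,0.004],
], spin=[0,0,0,0,0], grip=[1,1,1,1,1])

```text
time_s: 9.07
tcp_pos: [0.4638, -0.0781, 0.2041]
ee_rot: [[-0.987, 0.161, 0.001], [0.161, 0.987, -0.001], [-0.001, -0.0, -1.0]]
wrist_force: [-6.1, 0.6, 10.1]
gripper_width: 0.006
gripper_force: 5.8
```

servo_tool([
  [0,0,0.001],
  [0,0,0.002],
  [0,0,0.003],
  [0,0,0.004],
  [0,0,0.004],
], spin=[0,0,0,0,0], grip=[1,1,1,1,1])

```text
time_s: 9.48
tcp_pos: [0.4644, -0.0781, 0.1995]
ee_rot: [[-0.987, 0.161, 0.003], [0.161, 0.987, -0.001], [-0.003, -0.0, -1.0]]
wrist_force: [-2.7, -1.1, 4.5]
gripper_width: 0.002
gripper_force: 2.7
```

servo_tool([
  [0,0,-0.01],
  [0,0,-0.02],
  [0,0,-0.03],
  [0,0,-0.036],
  [0,0,-0.036],
], spin=[0,0,0,0,0], grip=[1,1,1,1,1])

```text
time_s: 9.9
tcp_pos: [0.4649, -0.0778, 0.2358]
ee_rot: [[-0.987, 0.161, 0.004], [0.161, 0.987, 0.0], [-0.004, 0.001, -1.0]]
wrist_force: [-0.5, 0.3, -0.6]
gripper_width: 0.003
gripper_force: 0.0
```

```bash
python3 -c "
from chk import *
chk()"
```

```text
scene ram max z 0.274 89
  trigger_pad [([0.464, -0.079, 0.219], 0.72), ([0.481, 0.187, 0.003], 0.24)]
  ram_top [([0.582, -0.101, 0.269], 0.83), ([0.564, -0.188, 0.001], 0.61)]
  foot_face [([0.584, -0.099, 0.123], 0.68), ([0.586, -0.1, 0.117], 0.43)]
  stopper_top [([0.38, -0.138, 0.123], 0.68), ([0.584, -0.103, 0.122], 0.61)]
side ram max z 0.251 17
  trigger_pad [([0.46, -0.079, 0.222], 0.63)]
  ram_top [([0.588, -0.096, 0.272], 0.54)]
  foot_face [([0.59, -0.102, 0.123], 0.46)]
  stopper_top [([0.377, -0.14, 0.12], 0.51), ([0.584, -0.1, 0.127], 0.43)]
```

servo_tool([
  [0,0,0.005],
  [0,0,0.01],
  [0,0,0.015],
  [0,0,0.019],
  [0,0,0.021],
], spin=[0,0,0,0,0], grip=[1,1,1,1,1])

```text
time_s: 10.82
tcp_pos: [0.463, -0.0779, 0.2132]
ee_rot: [[-0.987, 0.161, -0.001], [0.161, 0.987, -0.0], [0.001, -0.0, -1.0]]
wrist_force: [-3.8, 0.9, 7.1]
gripper_width: 0.005
gripper_force: 3.7
```

servo_tool([
  [0,0,0.001],
  [0,0,0.002],
  [0,0,0.003],
  [0,0,0.004],
  [0,0,0.004],
], spin=[0,0,0,0,0], grip=[1,1,1,1,1])

```text
time_s: 11.23
tcp_pos: [0.4631, -0.0779, 0.2106]
ee_rot: [[-0.987, 0.161, -0.0], [0.161, 0.987, -0.0], [0.0, -0.0, -1.0]]
wrist_force: [-4.3, 2.4, 8.0]
gripper_width: 0.007
gripper_force: 4.6
```

servo_tool([
  [0,0,0.001],
  [0,0,0.002],
  [0,0,0.003],
  [0,0,0.003],
  [0,0,0.003],
], spin=[0,0,0,0,0], grip=[1,1,1,1,1])

```text
time_s: 11.65
tcp_pos: [0.4633, -0.0779, 0.208]
ee_rot: [[-0.987, 0.161, 0.0], [0.161, 0.987, -0.0], [-0.0, -0.0, -1.0]]
wrist_force: [-5.1, 1.8, 10.9]
gripper_width: -0.001
gripper_force: 5.4
```

servo_tool([
  [0,0,0.001],
  [0,0,0.002],
  [0,0,0.003],
  [0,0,0.003],
  [0,0,0.003],
], spin=[0,0,0,0,0], grip=[1,1,1,1,1])

```text
time_s: 12.07
tcp_pos: [0.4635, -0.078, 0.2053]
ee_rot: [[-0.987, 0.16, 0.001], [0.16, 0.987, -0.001], [-0.001, -0.0, -1.0]]
wrist_force: [-4.6, 2.3, 9.7]
gripper_width: 0.006
gripper_force: 5.8
```

servo_tool([
  [0,0,0.001],
  [0,0,0.002],
  [0,0,0.002],
  [0,0,0.002],
  [0,0,0.002],
], spin=[0,0,0,0,0], grip=[1,1,1,1,1])

```text
time_s: 12.48
tcp_pos: [0.4638, -0.078, 0.2033]
ee_rot: [[-0.987, 0.16, 0.001], [0.16, 0.987, -0.001], [-0.001, -0.0, -1.0]]
wrist_force: [-5.2, 2.0, 10.1]
gripper_width: 0.007
gripper_force: 5.5
```

servo_tool([
  [0,0,0.001],
  [0,0,0.002],
  [0,0,0.002],
  [0,0,0.002],
  [0,0,0.002],
], spin=[0,0,0,0,0], grip=[1,1,1,1,1])

```text
time_s: 12.9
tcp_pos: [0.4641, -0.078, 0.201]
ee_rot: [[-0.987, 0.161, 0.002], [0.161, 0.987, -0.001], [-0.002, -0.0, -1.0]]
wrist_force: [-2.8, 1.2, 7.7]
gripper_width: 0.005
gripper_force: 4.2
```

servo_tool([
  [0,0,0.001],
  [0,0,0.0015],
  [0,0,0.0015],
  [0,0,0.0015],
  [0,0,0.0015],
], spin=[0,0,0,0,0], grip=[1,1,1,1,1])

```text
time_s: 13.32
tcp_pos: [0.4644, -0.078, 0.1992]
ee_rot: [[-0.987, 0.161, 0.002], [0.161, 0.987, -0.001], [-0.003, -0.0, -1.0]]
wrist_force: [-0.5, 0.7, 5.0]
gripper_width: 0.003
gripper_force: 2.9
```

servo_tool([
  [0,0,-0.01],
  [0,0,-0.02],
  [0,0,-0.03],
  [0,0,-0.036],
  [0,0,-0.036],
], spin=[0,0,0,0,0], grip=[1,1,1,1,1])

```text
time_s: 13.73
tcp_pos: [0.4644, -0.0779, 0.2352]
ee_rot: [[-0.987, 0.161, 0.003], [0.161, 0.987, 0.0], [-0.003, 0.001, -1.0]]
wrist_force: [0.7, -0.9, -0.6]
gripper_width: 0.003
gripper_force: 0.0
```

Run:
```python
from chk import *
P=chk(("ram_top","foot_face","stopper_top","jar_rim"))
a,b=P['scene']['pixels'],P['side']['pixels']
cv2.imwrite('pics/p5.png',np.hstack([cv2.resize(a[170:250,250:338],(396,360),interpolation=cv2.INTER_CUBIC),cv2.resize(b[170:250,270:358],(396,360),interpolation=cv2.INTER_CUBIC)]))
```

```text
scene ram max z 0.266 69
  ram_top [([0.583, -0.1, 0.263], 0.55)]
  foot_face [([0.583, -0.098, 0.114], 0.65), ([0.487, 0.187, 0.0], 0.17)]
  stopper_top [([0.384, -0.135, 0.119], 0.94), ([0.587, -0.101, 0.113], 0.56)]
  jar_rim [([0.582, -0.099, 0.106], 0.86), ([0.377, -0.135, 0.094], 0.55)]
side ram max z 0.262 17
  ram_top [([0.587, -0.096, 0.264], 0.78)]
  foot_face [([0.587, -0.102, 0.113], 0.7)]
  stopper_top [([0.587, -0.097, 0.119], 0.62), ([0.378, -0.135, 0.122], 0.58)]
  jar_rim [([0.383, -0.134, 0.092], 0.71), ([0.58, -0.098, 0.106], 0.57)]
```

View pics/p5.png

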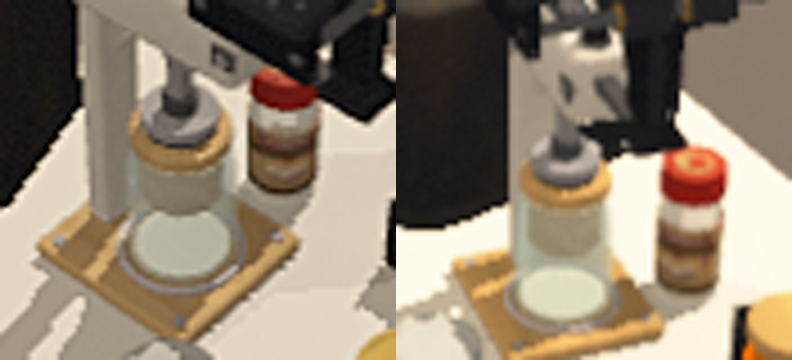

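The ram is about 39 mm down and the stopper looks nearly on the rim (left crop at (180,150)). I'll make a cautious fourth stroke until it bottoms.

servo_tool([
  [0,0,0.005],
  [0,0,0.01],
  [0,0,0.015],
  [0,0,0.018],
  [0,0,0.02],
], spin=[0,0,0,0,0], grip=[1,1,1,1,1])

```text
time_s: 14.65
tcp_pos: [0.463, -0.0779, 0.2137]
ee_rot: [[-0.987, 0.161, -0.001], [0.161, 0.987, -0.0], [0.001, -0.0, -1.0]]
wrist_force: [-3.1, 1.9, 6.8]
gripper_width: 0.006
gripper_force: 3.2
```

servo_tool([
  [0,0,0.0005],
  [0,0,0.001],
  [0,0,0.0015],
  [0,0,0.002],
  [0,0,0.002],
], spin=[0,0,0,0,0], grip=[1,1,1,1,1])

```text
time_s: 15.07
tcp_pos: [0.463, -0.0779, 0.2129]
ee_rot: [[-0.987, 0.161, -0.001], [0.161, 0.987, -0.0], [0.001, -0.0, -1.0]]
wrist_force: [-4.5, 2.3, 7.3]
gripper_width: 0.004
gripper_force: 3.9
```

servo_tool([
  [0,0,0.0005],
  [0,0,0.001],
  [0,0,0.0015],
  [0,0,0.002],
  [0,0,0.002],
], spin=[0,0,0,0,0], grip=[1,1,1,1,1])

```text
time_s: 15.48
tcp_pos: [0.4631, -0.0779, 0.2115]
ee_rot: [[-0.987, 0.161, -0.0], [0.161, 0.987, -0.0], [0.0, -0.0, -1.0]]
wrist_force: [-5.4, 3.3, 10.8]
gripper_width: 0.007
gripper_force: 5.3
```

servo_tool([
  [0,0,0.0005],
  [0,0,0.001],
  [0,0,0.0015],
  [0,0,0.0015],
  [0,0,0.0015],
], spin=[0,0,0,0,0], grip=[1,1,1,1,1])

```text
time_s: 15.9
tcp_pos: [0.4632, -0.0779, 0.2104]
ee_rot: [[-0.987, 0.161, 0.0], [0.161, 0.987, -0.0], [-0.0, -0.0, -1.0]]
wrist_force: [-6.3, 2.9, 11.5]
gripper_width: -0.001
gripper_force: 6.2
```

servo_tool([
  [0,0,0.0005],
  [0,0,0.001],
  [0,0,0.0015],
  [0,0,0.0015],
  [0,0,0.0015],
], spin=[0,0,0,0,0], grip=[1,1,1,1,1])

```text
time_s: 16.32
tcp_pos: [0.4632, -0.078, 0.2093]
ee_rot: [[-0.987, 0.16, 0.0], [0.16, 0.987, -0.0], [-0.001, -0.0, -1.0]]
wrist_force: [-5.8, 2.9, 13.9]
gripper_width: 0.004
gripper_force: 7.3
```

servo_tool([
  [0,0,0.0005],
  [0,0,0.001],
  [0,0,0.001],
  [0,0,0.001],
  [0,0,0.001],
], spin=[0,0,0,0,0], grip=[1,1,1,1,1])

```text
time_s: 16.73
tcp_pos: [0.4633, -0.078, 0.2086]
ee_rot: [[-0.987, 0.16, 0.001], [0.16, 0.987, -0.001], [-0.001, -0.0, -1.0]]
wrist_force: [-7.0, 2.8, 14.0]
gripper_width: 0.004
gripper_force: 8.0
```

servo_tool([
  [0,0,0.0005],
  [0,0,0.001],
  [0,0,0.001],
  [0,0,0.001],
  [0,0,0.001],
], spin=[0,0,0,0,0], grip=[1,1,1,1,1])

```text
time_s: 17.15
tcp_pos: [0.4633, -0.078, 0.2079]
ee_rot: [[-0.987, 0.16, 0.001], [0.16, 0.987, -0.001], [-0.001, -0.0, -1.0]]
wrist_force: [-7.7, 3.5, 16.0]
gripper_width: 0.003
gripper_force: 8.7
```

It has bottomed: the force climbs about 2 N/mm and has reached 16 N. I'll ease off, rise and go over to the release.

servo_tool([
  [0,0,-0.01],
  [0,0,-0.025],
  [0,0,-0.045],
  [0,0,-0.065],
  [0,0,-0.085],
], spin=[0,0,0,0,0], grip=[1,1,1,1,1])

```text
time_s: 17.57
tcp_pos: [0.4635, -0.078, 0.2908]
ee_rot: [[-0.987, 0.161, 0.0], [0.161, 0.987, -0.0], [-0.0, -0.0, -1.0]]
wrist_force: [0.1, 0.2, 0.3]
gripper_width: 0.007
gripper_force: 0.0
```

```bash
python3 -c "
from chk import *
chk(('ram_top','foot_face','stopper_top','release_top'));print(sense()['tcp_pos'])"
```

```text
scene ram max z 0.265 77
  ram_top [([0.586, -0.1, 0.262], 0.65)]
  foot_face [([0.582, -0.098, 0.113], 0.48)]
  stopper_top [([0.382, -0.135, 0.123], 0.75), ([0.583, -0.098, 0.11], 0.49)]
  release_top [([0.484, 0.184, 0.001], 0.64), ([0.692, 0.276, -0.001], 0.46)]
side ram max z 0.262 51
  ram_top [([0.586, -0.094, 0.264], 0.49)]
  foot_face [([0.585, -0.1, 0.114], 0.64)]
  stopper_top [([0.375, -0.139, 0.118], 0.63)]
  release_top [([0.543, -0.092, 0.246], 0.5)]
[ 0.46324711 -0.07792811  0.28928358]
```

servo_tool([
  [-0.02,0,0],
  [-0.04,0,0],
  [-0.06,0,0],
  [-0.075,0,0],
  [-0.075,0,0],
], spin=[0,0,0,0,0], grip=[1,1,1,1,1])

```text
time_s: 18.48
tcp_pos: [0.5396, -0.0902, 0.2886]
ee_rot: [[-0.987, 0.162, -0.001], [0.162, 0.987, -0.001], [0.001, -0.001, -1.0]]
wrist_force: [0.2, -0.1, 0.8]
gripper_width: 0.008
gripper_force: 0.0
```

servo_tool([
  [0.0015,0,0.006],
  [0.0015,0,0.012],
  [0.0015,0,0.018],
  [0.0015,0,0.024],
  [0.0015,0,0.028],
], spin=[0,0,0,0,0], grip=[1,1,1,1,1])

```text
time_s: 18.9
tcp_pos: [0.5351, -0.0896, 0.2612]
ee_rot: [[-0.987, 0.161, -0.001], [0.161, 0.987, 0.0], [0.001, -0.0, -1.0]]
wrist_force: [-0.8, 0.9, 0.5]
gripper_width: 0.001
gripper_force: 0.0
```

servo_tool([
  [0,0,0.001],
  [0,0,0.002],
  [0,0,0.003],
  [0,0,0.004],
  [0,0,0.005],
], spin=[0,0,0,0,0], grip=[1,1,1,1,1])

```text
time_s: 19.32
tcp_pos: [0.5362, -0.0897, 0.2573]
ee_rot: [[-0.987, 0.161, 0.001], [0.161, 0.987, 0.0], [-0.001, 0.0, -1.0]]
wrist_force: [0.1, 0.2, -0.4]
gripper_width: 0.007
gripper_force: 0.0
```

servo_tool([
  [-0.002,0,0.001],
  [-0.002,0,0.002],
  [-0.002,0,0.003],
  [-0.002,0,0.004],
  [-0.002,0,0.005],
], spin=[0,0,0,0,0], grip=[1,1,1,1,1])

```text
time_s: 19.73
tcp_pos: [0.538, -0.0901, 0.2519]
ee_rot: [[-0.987, 0.161, -0.0], [0.161, 0.987, -0.0], [0.0, -0.0, -1.0]]
wrist_force: [0.2, 0.3, 0.2]
gripper_width: 0.01
gripper_force: 0.0
```

servo_tool([
  [0,0,0.001],
  [0,0,0.002],
  [0,0,0.002],
  [0,0,0.002],
  [0,0,0.002],
], spin=[0,0,0,0,0], grip=[1,1,1,1,1])

```text
time_s: 20.15
tcp_pos: [0.5381, -0.0901, 0.2501]
ee_rot: [[-0.987, 0.161, 0.0], [0.161, 0.987, -0.0], [-0.0, 0.0, -1.0]]
wrist_force: [-0.3, -1.1, 0.8]
gripper_width: 0.004
gripper_force: 0.0
```

Run:
```python
from chk import *
P=chk(("ram_top","release_top"))
a,b=P['scene']['pixels'],P['side']['pixels']
g=lambda i:(255*(i/255.)**.5).astype(np.uint8)
cv2.imwrite('pics/p6.png',np.hstack([cv2.resize(g(a[130:210,250:338]),(396,360),interpolation=cv2.INTER_CUBIC),cv2.resize(g(b[140:220,270:358]),(396,360),interpolation=cv2.INTER_CUBIC)]))
```

```text
scene ram max z None 0
  ram_top [([0.463, -0.077, 0.22], 0.73)]
  release_top []
side ram max z 0.263 38
  ram_top [([0.583, -0.097, 0.263], 0.51), ([0.582, -0.099, 0.106], 0.27)]
  release_top []
```

View pics/p6.png

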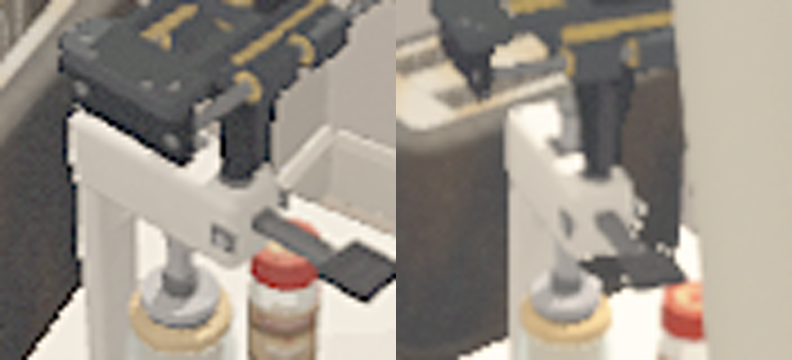

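The finger is directly over the button (left crop (240,175)) and just at it. I'll press on.

servo_tool([
  [0,0,0.001],
  [0,0,0.002],
  [0,0,0.003],
  [0,0,0.003],
  [0,0,0.003],
], spin=[0,0,0,0,0], grip=[1,1,1,1,1])

```text
time_s: 20.87
tcp_pos: [0.5381, -0.0901, 0.2476]
ee_rot: [[-0.987, 0.161, 0.001], [0.161, 0.987, -0.0], [-0.001, -0.0, -1.0]]
wrist_force: [-2.1, 0.3, 3.9]
gripper_width: 0.01
gripper_force: 1.8
```

servo_tool([
  [0,0,0.001],
  [0,0,0.002],
  [0,0,0.002],
  [0,0,0.002],
  [0,0,0.002],
], spin=[0,0,0,0,0], grip=[1,1,1,1,1])

```text
time_s: 21.28
tcp_pos: [0.5382, -0.0901, 0.2451]
ee_rot: [[-0.987, 0.161, 0.0], [0.161, 0.987, -0.0], [-0.0, -0.0, -1.0]]
wrist_force: [-0.3, -0.7, 0.3]
gripper_width: 0.005
gripper_force: 0.4
```

```bash
python3 -c "
from chk import *
chk(('ram_top','foot_face','stopper_top'));s=sense();print(s['tcp_pos'],s['wrist_force'])"
```

```text
scene ram max z None 0
  ram_top [([0.583, -0.098, 0.107], 0.65)]
  foot_face [([0.583, -0.1, 0.146], 0.53)]
  stopper_top [([0.38, -0.136, 0.12], 0.96), ([0.585, -0.101, 0.112], 0.53)]
side ram max z 0.274 41
  ram_top [([0.69, 0.27, 0.0], 0.29), ([0.586, -0.102, 0.156], 0.19)]
  foot_face [([0.588, -0.099, 0.157], 0.39)]
  stopper_top [([0.587, -0.098, 0.119], 0.62)]
[ 0.53816068 -0.0901286   0.24527562] [-0.73925538  0.17780755  4.50423404]
```

servo_tool([
  [0,0,0.001],
  [0,0,0.001],
  [0,0,0.001],
  [0,0,0.001],
  [0,0,0.001],
], spin=[0,0,0,0,0], grip=[1,1,1,1,1])

```text
time_s: 22.1
tcp_pos: [0.5382, -0.0901, 0.2442]
ee_rot: [[-0.987, 0.161, 0.0], [0.161, 0.987, -0.0], [-0.0, -0.0, -1.0]]
wrist_force: [-0.1, 0.4, 4.7]
gripper_width: 0.005
gripper_force: 2.3
```

Run:
```python
from chk import *
P=chk(('ram_top','foot_face','stopper_top'))
a,b=P['scene']['pixels'],P['side']['pixels']
g=lambda i:(255*(i/255.)**.6).astype(np.uint8)
cv2.imwrite('pics/p7.png',np.hstack([cv2.resize(g(a[140:220,250:338]),(396,360),interpolation=cv2.INTER_CUBIC),cv2.resize(g(b[140:220,270:358]),(396,360),interpolation=cv2.INTER_CUBIC)]))
```

```text
scene ram max z None 0
  ram_top [([0.397, 0.057, 0.002], 0.33)]
  foot_face [([0.582, -0.098, 0.15], 0.57)]
  stopper_top [([0.379, -0.134, 0.119], 0.8), ([0.582, -0.101, 0.112], 0.78)]
side ram max z 0.274 40
  ram_top [([0.58, -0.099, 0.0], 0.51)]
  foot_face [([0.588, -0.103, 0.157], 0.47), ([0.587, -0.101, 0.011], 0.16)]
  stopper_top [([0.587, -0.096, 0.118], 0.63)]
```

View pics/p7.png

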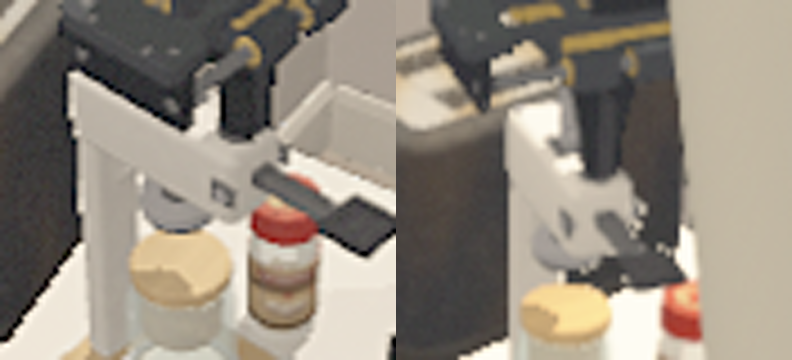

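The foot has sprung up, well clear of the stopper (left crop (180,200)). I'll lift off and check that the ram is fully up.

servo_tool([
  [0,0,-0.004],
  [0,0,-0.014],
  [0,0,-0.03],
  [0,0,-0.05],
  [0,0,-0.07],
], spin=[0,0,0,0,0], grip=[1,1,1,1,1])

```text
time_s: 22.92
tcp_pos: [0.537, -0.0899, 0.314]
ee_rot: [[-0.987, 0.161, -0.004], [0.161, 0.987, 0.001], [0.004, -0.0, -1.0]]
wrist_force: [0.4, 0.1, -0.6]
gripper_width: 0.006
gripper_force: 0.0
```

servo_tool([
  [0.04,0,0],
  [0.08,0,0],
  [0.12,0,0],
  [0.14,0,0],
  [0.14,0,0],
], spin=[0,0,0,0,0], grip=[1,1,1,1,1])

```text
time_s: 23.33
tcp_pos: [0.3955, -0.0674, 0.3145]
ee_rot: [[-0.987, 0.16, -0.001], [0.16, 0.987, 0.001], [0.001, 0.001, -1.0]]
wrist_force: [-0.3, 0.1, -0.4]
gripper_width: 0.001
gripper_force: 0.0
```

Run:
```python
from chk import *
P=chk(('ram_top','foot_face','stopper_top','jar_rim','jar'))
print(sense()['tcp_pos'],sense()['wrist_force'])
a,b=P['scene']['pixels'],P['side']['pixels']
for c in P:
    p=P[c];d=p['depth'];v,u=np.indices(d.shape)
    W=(np.stack([(u-p['cx'])/p['fx']*d,(v-p['cy'])/p['fy']*d,d],-1)-p['t'])@p['R']
    q=W[(d>0)&(np.hypot(W[...,0]-.583,W[...,1]+.098)<.027)&(W[...,2]>.10)&(W[...,2]<.135)]
    print(c,'stopper top z pct',np.percentile(q[:,2],[50,75,90,98]).round(4))
cv2.imwrite('pics/p8.png',np.hstack([cv2.resize(a[130:240,240:328],(396,495),interpolation=cv2.INTER_CUBIC),cv2.resize(b[140:250,270:358],(396,495),interpolation=cv2.INTER_CUBIC)]))
```

```text
scene ram max z 0.305 190
  ram_top [([0.583, -0.101, 0.111], 0.71), ([0.585, -0.1, 0.303], 0.64)]
  foot_face [([0.583, -0.097, 0.152], 0.7)]
  stopper_top [([0.38, -0.136, 0.12], 0.88), ([0.585, -0.102, 0.11], 0.78)]
  jar_rim [([0.588, -0.1, 0.105], 0.95), ([0.397, 0.058, 0.002], 0.7)]
  jar [([0.378, -0.141, 0.003], 0.78), ([0.583, -0.096, 0.015], 0.69)]
side ram max z 0.26 34
  ram_top [([0.415, -0.233, -0.005], 0.58)]
  foot_face [([0.586, -0.101, 0.156], 0.47), ([0.485, 0.185, 0.003], 0.25)]
  stopper_top [([0.378, -0.137, 0.12], 0.74), ([0.585, -0.097, 0.116], 0.56)]
  jar_rim [([0.38, -0.133, 0.091], 0.82), ([0.582, -0.097, 0.103], 0.74)]
  jar [([0.381, -0.134, -0.003], 0.94), ([0.586, -0.096, 0.011], 0.72)]
[ 0.40010962 -0.06755517  0.31380733] [-0.16546869 -0.11205828 -1.36947494]
scene stopper top z pct [0.116  0.117  0.118  0.1196]
side stopper top z pct [0.1133 0.1142 0.1152 0.1159]
```

View pics/p8.png

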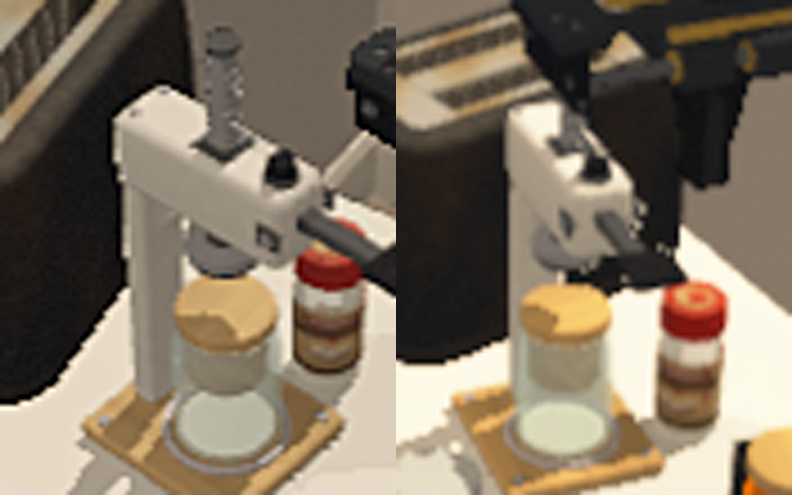

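The ram is fully up (top about 0.303). The stopper head sits on the rim, with its top at about 0.1155 against 0.116 when home. The jar hasn't moved and the robot is clear of everything.

```bash
python3 -c "
from station import *
print(finish_job())"
```

```text
the job is handed in; nothing more can be done
None
```

The job is handed in, though the judging gave no verdict: four trigger strokes pushed the stopper home (bottomed at about 16 N on the pad), and the release sent the ram back to about 303 mm, with the jar where it began and nothing else touched.

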